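Index the jar carousel to the empty jar and close the funnel cover

ROBOT

A 6-joint arm with a two-finger parallel gripper is mounted at the origin on the work surface. World frame = base frame: x ahead of the robot, y to its left, z up, the work surface at z = 0. Lengths are in m, angles in rad, forces in N, time in s.
With the tool pointing down it reaches from about 0.375 to 0.975 m from the base axis. Payload 3.8 kg.
Tool frame: the origin (TCP) lies midway between the tips of the shut fingers; the grasp point (between the pads) lies 19 mm behind it (robot.grasp_offset is the distance from the TCP to the grasp point, in m); z points along the fingers, y is the line along which they close (so a half turn about z gives the same grasp; the last joint's range is limited). The gripper opens to 88 mm and grips with 3 to 60 N. Pads are 18 mm wide; open, the fingers measure 123 mm over their backs; the gripper's body (75 mm by 187 mm) begins 45 mm behind the grasp point.
Start: joints at [-1.282, 0.264, 1.604, -0, 1.274, -0.037], TCP at [0.216, -0.639, 0.239] pointing down, gripper open.
Joint ranges: [-2.63, 2.63], [-0.94, 2.18], [0.31, 2.57], [-1.31, 4.45], [0, 2.66], [-2.55, 2.55]. Speed limits (rad/s): [2.57, 2.57, 3.14, 3.14, 3.14, 3.14].

INTERFACE

Orientations are given as a unit quaternion [w, x, y, z].
In Python, from station import robot gives the robot as it stands.
- The arm moves only by the tool servo_tool, never from a script. Its argument "plan" is a list of rows, each a list of 5 numbers: the shift along the tool's x, y, z in m, then the turn about the tool's z in rad, then the finger opening in m, from 0 to 0.0881. In form: [[tx, ty, tz, turn, claw], ...]. A call has 1 to 8 rows; each row is the pose to reach, as a shift and turn from the pose commanded when the call began, along the tool's axes at that moment; what a row does not reach only later rows make up. A row lasts 1/10 s, in which the tool goes at most 50 mm and 8.59 degrees, less where a joint would pass 70% of its speed; a pose out of reach is approached as far as the arm can. A call with a gripper value outside its range is refused whole. The fingers move at their own pace and stop on an object; the grip force is fixed at half the most. Time passes only in rows, so rows that repeat a pose let the fingers close. It gives the time, the measured TCP pose, the force, the opening and the grip force at its end, in the units of the state.
- robot.read_state(): the state, without advancing time (a new reading comes with each control period).
- robot.capture(name): name is "scene" or "top" or "wrist"; returns a dict with "pixels" (420x560x3 uint8, red, green, blue), "intrinsics" (3x3 intrinsics, pixels), "cam_to_world" (4x4, takes a point from camera to world coordinates). Camera axes: x right, y up, looking along -z (the intrinsics and any distortion apply to the point x, -y, -z); pixel columns grow to the right and rows downward; lengths in m; the calibration is good to about 2 mm. A picture is of the moment at which its call begins. There is no depth.
- robot.job_done(): hands the job in; it is judged then, once.
The state is a dict: "clock": time; "joint_pos": joint angles; "dq": joint speeds; "joint_torque": joint torques, N m; "tool_pos": TCP position; "ee_rot": TCP orientation; "ft_force": force on the tool from outside, world axes, zero at the start; "torque": the same for the moment, N m; "opening": finger opening in m; "grip_force": force on a finger pad.
Only numpy, scipy, OpenCV 4.12 (cv2) and the standard library are available. Lean on these libraries where they do the work, as an engineer would, in place of code of your own. Each camera call takes 0.05 s, during which the arm holds its last target. There are 200 camera calls.

TASK

On the refill counter's jar filler, push the carousel round by its upright posts until the one open jar (no lid) stands at the filling place next to the column and the sprung index plunger has dropped into the notch there, so that it resists turning on either way. Then lower the raised funnel cover gently until it rests fully down on its stop over that jar. Do not force the machine, and leave the loose lid, scoop and spare jar beside it where they are.

Things in the scene. Friction and masses are not known exactly. Their poses are not given: they have to be found in the camera images.
- filler: The jar filler, fixed: round dark base 284 mm across with a carousel on it; at its +y side a grey column 148 mm wide (x), y 165 to 205 mm, 139 mm high, carries the hinged cover. Origin: on the carousel's vertical axis at counter height.
- axis_top (a point): Centre of the carousel plate's top, 50 mm above the counter; plate 278 mm across, hub 44 mm wide and 25 mm high. Six stations 60 degrees apart at 80 mm radius hold clamped glass jars 47 mm across, tops 106 mm above the counter; five have steel lids, one is open. Midway between stations at 120 mm radius stand six steel push posts, 12 mm thick, up to 120 mm above the counter
- dial (a joint): Carousel angle, rad, anticlockwise from above; turns endlessly both ways with light drag (about 1 N at a post). At 0 or 2 pi the open jar is exactly at the filling place, but the notch there may sit up to 0.14 rad early or late of that. Posts lie at dial + pi/2 + pi/6 + k pi/3 from the filler's x axis.
- open_jar (a point): Centre of the open jar's mouth, 40 mm wide; turns with the carousel, 106 mm above the counter, 80 mm from the axis.
- fill_point (a point): The filling place: the spot 80 mm from the carousel's axis towards the column (filler frame 0, 80 mm), 105 mm above the counter, where the open jar's mouth belongs.
- plunger (a joint): Height of the sprung index plunger under the carousel's rim, m: 0 riding on the flat index ring, about 0.003 in a notch. A notch every 60 degrees catches within about 4 degrees, felt as a firm stop: some 10 to 20 N at a post to push out of it. Its brass stem, 10 mm thick, shows in a grey bracket at the rim, facing the robot.
- cover (a joint): Funnel cover angle, rad: 0 = level, down on its stop; about 1.2 to 1.5 = standing up. A stiff hinge holds it wherever it is left (about 3 N at its free edge to move it).
- cover_hinge (a point): Middle of the cover's hinge line, which runs along the filler's x axis, 170 mm from the carousel's axis and 140 mm above the counter.
- cover_edge (a point): Middle of the cover's outer (upper when closed) face, 137 mm from the hinge. The cover is a steel plate 104 mm wide, 4 mm thick, 152 mm from hinge to free edge, with a funnel 56 mm across standing 30 mm out of the outer face, 90 mm from the hinge. Site axes: x along the hinge, y from free edge to hinge, z out of the outer face.
- lid: Spare jar lid, bystander: steel disc 47 mm across, 13 mm high. Origin: centre of its underside.
- scoop: Steel scoop, bystander: cup 38 mm across and 30 mm high, flat handle 95 mm long towards its -x. Origin: centre of the cup's underside.
- spare_jar: Closed spare jar, bystander: 46 mm across, 62 mm high. Origin: centre of its underside.
Things that resemble listed ones, but are neither listed nor needed, are in the scene too. What is shaped like the part that bears plunger but purple is not meant.

How it is judged:
On the way, in this order (a step that is already met when the one before it is completed fails the run):
1. the open jar stands at the filling place, caught in the notch, with the cover still up (horizontal distance between open_jar and fill_point below 0.017 m and value of joint plunger above 0.002 m and velocity of joint dial between -0.1 and 0.1 rad/s and value of joint cover above 0.8 rad), for 0.3 s.
2. the cover is down on its stop (value of joint cover below 0.05 rad), for 0.2 s.
At the end, for the whole second after the job is handed in: The open jar is within 17 mm of the filling place, the plunger is in the notch (raised over 2 mm), the carousel is still, and the cover is down (under 0.05 rad) (horizontal distance between open_jar and fill_point below 0.017 m and value of joint plunger above 0.002 m and velocity of joint dial between -0.1 and 0.1 rad/s and value of joint cover below 0.05 rad); the robot touches nothing.
It fails at once if the machine was forced (pushed with over 40 N) (contact force between the fingers and filler above 40 N).
It fails at once if the cover was slammed: faster than 1 rad/s in its last 0.3 rad (value of joint cover below 0.3 rad and velocity of joint cover below -1 rad/s).
It fails at once if the loose lid, scoop or spare jar was moved over 25 mm (distance of any of lid, scoop, spare_jar from where it was at the start of the episode above 0.025 m).
It also fails if it takes over 72 s, if anything falls off the work surface, if the arm or the gripper's body presses on something with over 40 N, if the wrist force passes 120 N, or if a joint passes its speed limit or range.

## Working session

There is one attempt and no reset: what is moved stays moved. The work goes in short steps, Python scripts to look and compute and a tool call to move; the robot and the scene stay as the last step left them, time stands still between calls to the robot, and variables do not carry over. Pictures are saved under pics/ and viewed, at most 10 in all, crops included, and the job is handed in when it is done.

Besides the shell and the picture viewer there is one more tool, called after "Call:" as name(argument=value, ...), one argument or row to a line, values as JSON. servo_tool: Moves the arm, as the interface text tells. Its arguments: {"type":"object","properties":{"plan":{"type":"array"}},"required":["plan"]}

```bash
mkdir -p pics; ls
cat > h.py <<'E'
import numpy as np, cv2
from station import robot
def cap(n,save=None):
    d=robot.capture(n); 
    if save: cv2.imwrite('pics/'+save,cv2.cvtColor(d['pixels'],cv2.COLOR_RGB2BGR))
    return d
def ray(d,u,v):
    K=np.array(d['intrinsics']);T=np.array(d['cam_to_world'])
    p=np.linalg.inv(K)@[u,v,1]; r=T[:3,:3]@[p[0],-p[1],-p[2]]
    return T[:3,3],r
def onz(d,u,v,z):
    o,r=ray(d,u,v); return o+r*(z-o[2])/r[2]
def pix(d,P):
    K=np.array(d['intrinsics']);T=np.array(d['cam_to_world'])
    c=np.linalg.inv(T)@[*P,1]; q=K@[c[0],-c[1],-c[2]]; return q[:2]/q[2]
E
python3 - <<'E'
from h import *
a=cap('scene');b=cap('top')
print({k:(v if k!='pixels' else 0) for k,v in a.items()}, {k:(v if k!='pixels' else 0) for k,v in b.items()})
cv2.imwrite('pics/a.png',a['pixels'][:,:,::-1]);cv2.imwrite('pics/b.png',b['pixels'][:,:,::-1])
print(robot.read_state())
E
```

```text
pics
{'pixels': 0, 'intrinsics': array([[457.53582505,   0.        , 284.23105523],
       [  0.        , 457.53582505, 209.32304413],
       [  0.        ,   0.        ,   1.        ]]), 'cam_to_world': array([[ 0.83074172, -0.3956196 ,  0.39160353,  1.00012773],
       [ 0.55645837,  0.60904206, -0.56517418, -0.60242273],
       [-0.01490903,  0.68742483,  0.72610249,  0.93820569],
       [ 0.        ,  0.        ,  0.        ,  1.        ]])} {'pixels': 0, 'intrinsics': array([[482.67076014,   0.        , 277.11382392],
       [  0.        , 482.67076014, 209.78326179],
       [  0.        ,   0.        ,   1.        ]]), 'cam_to_world': array([[ 0.02383942,  0.99762015, -0.06469711,  0.51463332],
       [-0.99969037,  0.0242504 ,  0.00557446,  0.03856143],
       [ 0.00713012,  0.06454419,  0.99788938,  1.14678169],
       [ 0.        ,  0.        ,  0.        ,  1.        ]])}
{'clock': 0.1, 'joint_pos': array([-1.28189910e+00,  2.64652255e-01,  1.60523227e+00, -3.96257234e-05,
        1.27368258e+00, -3.69164655e-02]), 'dq': array([ 0.00013695, -0.00079471, -0.00205223,  0.00146605,  0.00065054,
        0.00060929]), 'joint_torque': array([-5.71107466e-05, -5.03619754e+01, -3.58071756e+01,  7.30980607e-02,
        2.33220047e-02, -4.55636450e-05]), 'tool_pos': array([ 0.2158482 , -0.63888743,  0.23753251]), 'ee_rot': array([-9.77019073e-04,  9.86758574e-01,  1.62192912e-01, -1.42840839e-04]), 'ft_force': array([0.05795566, 0.04052181, 0.2411909 ]), 'torque': array([0.00991628, 0.00781703, 0.03621147]), 'grip_force': 0.0, 'opening': 0.08809124231664334}
```

View pics/a.png

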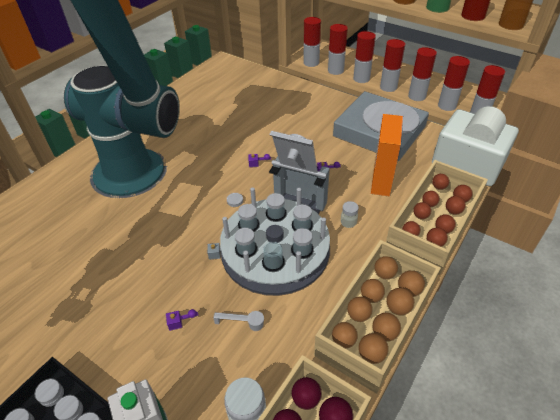

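View pics/b.png

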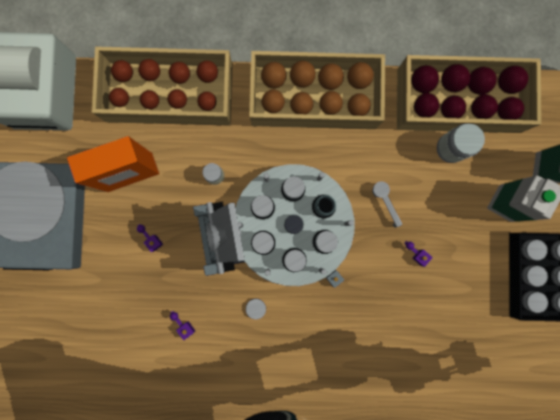

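The scene view shows the filler in the middle with its cover up, the scoop at (255,320), the lid at (235,199) and the spare jar at (350,213). In the top view the hub is at (293,224), the open jar at (325,206) and the column at about (215,237). The plunger bracket is at (335,279).

Run:
```python
from h import *
b=cap('top');p=b['pixels'][:,:,::-1]
c=cv2.resize(p[145:305,180:410],None,fx=3.4,fy=3.4,interpolation=cv2.INTER_CUBIC);cv2.imwrite('pics/c.png',c)
for n,u,v,z in [('hub',293,224,.075),('open',325,206,.106),('lid',255,309,.013),('jar',212,173,.062),('scoop',382,190,.03)]: print(n,onz(b,u,v,z).round(4))
```

```text
hub [ 0.5533 -0.0035  0.075 ]
open [ 0.5928 -0.0706  0.106 ]
lid [0.3561 0.0781 0.013 ]
jar [0.6647 0.1817 0.062 ]
scoop [ 0.6391 -0.2107  0.03  ]
```

View pics/c.png

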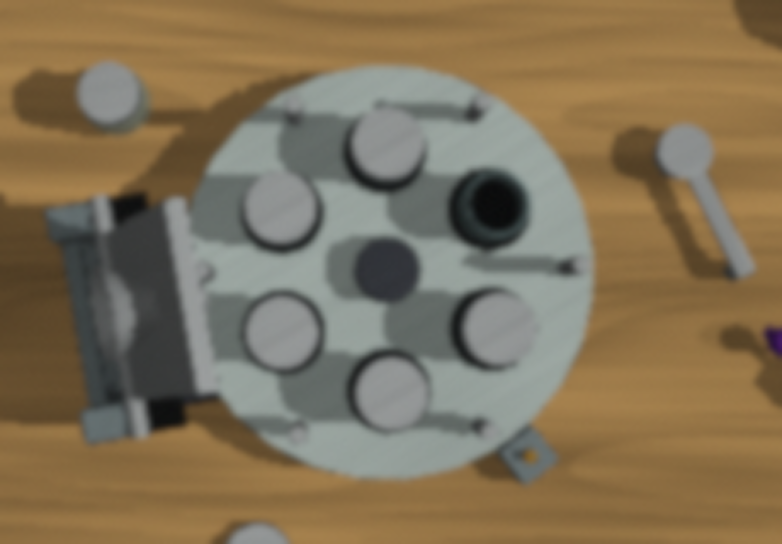

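The crop shows five lidded jars, with the open one at (495,205). The post tops sit around (485,100), (582,264), (487,428), (300,432), (205,272) and (297,108). The cover's free edge runs from (178,200) to (208,392).

```bash
cat >> h.py <<'E'
def cr(b,u,v,z): return onz(b,180+u/3.4,145+v/3.4,z)
E
python3 - <<'E'
from h import *
b=cap('top')
J=np.array([cr(b,u,v,.106) for u,v in [(495,205),(387,142),(281,208),(283,332),(390,392),(496,328)]])
P=np.array([cr(b,u,v,.12) for u,v in [(485,100),(582,264),(487,428),(300,432),(205,272),(297,108)]])
cj=J.mean(0);cp=P.mean(0);print(cj,cp)
c=(cj+cp)/2
for X in(J,P):
  d=X-c; print(np.hypot(d[:,0],d[:,1]).round(4), np.degrees(np.arctan2(d[:,1],d[:,0])).round(1))
for z in (.27,.28,.285,.29):
  e=[cr(b,u,v,z) for u,v in [(178,200),(208,392)]]
  m=(e[0]+e[1])/2; d=e[1]-e[0]; print(z,m.round(4),np.hypot(*d[:2]),np.degrees(np.arctan2(d[1],d[0])),np.hypot(*(m-c)[:2]),np.degrees(np.arctan2(*(m-c)[1::-1])))
# column outline: back edge
e=[cr(b,u,v,.139) for u,v in [(47,213),(85,442)]]
m=(e[0]+e[1])/2; d=e[1]-e[0]; print('back',m,np.hypot(*d[:2]),np.degrees(np.arctan2(d[1],d[0])),np.hypot(*(m-c)[:2]),np.degrees(np.arctan2(*(m-c)[1::-1])))
x=cr(b,527,455,.04);print('plunger',x,np.hypot(*(x-c)[:2]),np.degrees(np.arctan2(*(x-c)[1::-1])))
print(robot.read_state()['clock'])
E
```

```text
[ 0.55296858 -0.0050877   0.106     ] [ 0.55307353 -0.00702679  0.12      ]
[0.0777 0.0801 0.079  0.0793 0.0786 0.0771] [ -57.8    2.7   62.8  122.4 -178.9 -118.4]
[0.1207 0.1196 0.1167 0.1176 0.1165 0.1161] [ -28.1  -87.8 -148.   152.4   93.    32. ]
0.27 [0.5294 0.1059 0.27  ] 0.10366704539024597 -169.44890302751955 0.11442117474284495 101.90817221998783
0.28 [0.5292 0.1051 0.28  ] 0.1024846867000179 -169.44890302751952 0.1137049038715179 102.07113169617689
0.285 [0.5292 0.1047 0.285 ] 0.10189350735490393 -169.44890302751955 0.11334711662941728 102.15338343985097
0.29 [0.5291 0.1044 0.29  ] 0.10130232800978997 -169.44890302751955 0.11298956445702955 102.23615592148217
back [0.51059014 0.19309162 0.139     ] 0.1420380637066333 -168.62511605517142 0.20361888722099492 102.02766650416653
plunger [ 0.43198604 -0.10325274  0.04      ] 0.1552302746307474 -141.2342762766588
0.2
```

```bash
cat >> h.py <<'E'
C=np.array([.553,-.006])
def yaw(s):
    w,x,y,z=s['ee_rot']; return np.degrees(np.arctan2(2*(x*y+w*z),1-2*(y*y+z*z)))
def pol(phi,r=.12): return C+r*np.array([np.cos(np.radians(phi)),np.sin(np.radians(phi))])
def rel(p0,y0,P,Y):
    d=np.array(P)-p0; a=np.radians(y0); 
    return [round(float(v),4) for v in (d[0]*np.cos(a)+d[1]*np.sin(a), d[0]*np.sin(a)-d[1]*np.cos(a), -d[2], np.radians((y0-Y+180)%360-180))]
E
python3 - <<'E'
from h import *
s=robot.read_state(); print(yaw(s)); p=s['tool_pos']
print(rel(p,yaw(s),[*pol(-147.8),.20],32.2))
E
```

```text
18.666466848480564
[0.4053, -0.4638, 0.0379, -0.2362]
```

Call:
servo_tool(
  plan=[
    [0.03, -0.035, 0, -0.02, 0.03],
    [0.06, -0.07, 0, -0.04, 0.03],
    [0.09, -0.105, 0, -0.08, 0.03],
    [0.12, -0.14, 0, -0.12, 0.03],
    [0.15, -0.175, 0, -0.16, 0.03],
    [0.18, -0.21, 0, -0.2, 0.03],
    [0.21, -0.245, 0, -0.236, 0.03],
    [0.24, -0.28, 0, -0.236, 0.03],
  ],
)

```text
clock: 1.0
tool_pos: [0.354, -0.2956, 0.2387]
ee_rot: [0.0, 0.961, 0.277, 0.0]
ft_force: [1.1, -0.6, -0.7]
opening: 0.0299
grip_force: 0.0
```

Run:
```python
from h import *
s=robot.read_state(); print(yaw(s),s['tool_pos'],s['clock']); p=s['tool_pos']
print(rel(p,yaw(s),[*pol(-147.8),.20],32.2))
```

```text
32.20288180950259 [ 0.3540284  -0.29558221  0.2387066 ] 1.0
[0.2027, -0.139, 0.0387, 0.0001]
```

Call:
servo_tool(
  plan=[
    [0.035, -0.025, 0.0, 0, 0.03],
    [0.075, -0.05, 0.01, 0, 0.03],
    [0.115, -0.08, 0.02, 0, 0.03],
    [0.155, -0.107, 0.03, 0, 0.03],
    [0.185, -0.127, 0.035, 0, 0.03],
    [0.203, -0.139, 0.038, 0, 0.03],
    [0.203, -0.139, 0.038, 0, 0.03],
    [0.203, -0.139, 0.038, 0, 0.03],
  ],
)

```text
clock: 1.8
tool_pos: [0.4513, -0.0715, 0.2006]
ee_rot: [0.0, 0.961, 0.278, -0.0]
ft_force: [0.2, 0.2, -1.4]
opening: 0.0301
grip_force: 0.0
```

Run:
```python
from h import *
s=robot.read_state(); print(yaw(s),s['tool_pos'],s['clock'])
w=cap('wrist','w1.png')
for z in(.12,): print(pix(w,[*pol(-147.8),z]), pix(w,[*s['tool_pos']]))
```

```text
32.28507329143161 [ 0.45134482 -0.07154305  0.20057228] 1.8
[279.57914344 220.14335893] [281.10355435 277.54732293]
```

View pics/w1.png

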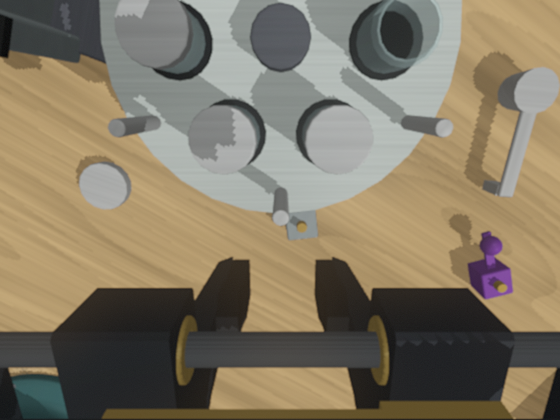

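The wrist view shows the post top at (281,217), within about 2 mm of the prediction and centred between the open fingers, so I'll descend around it.

Call:
servo_tool(
  plan=[
    [0.002, -0.001, 0.03, 0, 0.03],
    [0.002, -0.001, 0.06, 0, 0.03],
    [0.002, -0.001, 0.085, 0, 0.03],
    [0.002, -0.001, 0.103, 0, 0.03],
    [0.002, -0.001, 0.103, 0, 0.03],
  ],
)

```text
clock: 2.35
tool_pos: [0.4499, -0.0706, 0.0952]
ee_rot: [-0.001, 0.961, 0.276, -0.003]
ft_force: [-0.5, -0.5, -0.8]
opening: 0.0302
grip_force: 0.0
```

```bash
cat >> h.py <<'E'
def arc(phi0,steps,r=.12,z=.097):
    # from commanded pose on arc at phi0
    p=[*pol(phi0,r),z]
    for a in steps: print(a,rel(np.array(p),phi0+180,[*pol(phi0+a,r),z],phi0+a+180))
E
python3 - <<'E'
from h import *
s=robot.read_state(); print(yaw(s),s['tool_pos'],pol(-147.8),s['ft_force'])
arc(-147.8,[2,4,6,8,10,12,14,15,16,18,20,21,24,28,32])
E
```

```text
32.06340201148848 [ 0.44989613 -0.07059288  0.09520553] [ 0.45145682 -0.06994515] [-0.47712366 -0.49248256 -0.75075225]
2 [0.0001, 0.0042, -0.0, -0.0349]
4 [0.0003, 0.0084, -0.0, -0.0698]
6 [0.0007, 0.0125, -0.0, -0.1047]
8 [0.0012, 0.0167, -0.0, -0.1396]
10 [0.0018, 0.0208, -0.0, -0.1745]
12 [0.0026, 0.0249, -0.0, -0.2094]
14 [0.0036, 0.029, -0.0, -0.2443]
15 [0.0041, 0.0311, -0.0, -0.2618]
16 [0.0046, 0.0331, -0.0, -0.2793]
18 [0.0059, 0.0371, -0.0, -0.3142]
20 [0.0072, 0.041, -0.0, -0.3491]
21 [0.008, 0.043, -0.0, -0.3665]
24 [0.0104, 0.0488, -0.0, -0.4189]
28 [0.014, 0.0563, -0.0, -0.4887]
32 [0.0182, 0.0636, -0.0, -0.5585]
```

Call:
servo_tool(
  plan=[
    [0.0003, 0.0084, 0, -0.07, 0.03],
    [0.0012, 0.0167, 0, -0.14, 0.03],
    [0.0026, 0.0249, 0, -0.21, 0.03],
    [0.0046, 0.0331, 0, -0.28, 0.03],
    [0.0072, 0.041, 0, -0.349, 0.03],
    [0.0088, 0.045, 0, -0.384, 0.03],
    [0.0104, 0.0488, 0, -0.419, 0.03],
    [0.0122, 0.0526, 0, -0.454, 0.03],
  ],
)

```text
clock: 3.15
tool_pos: [0.4889, -0.1072, 0.0977]
ee_rot: [-0.002, 0.874, 0.486, -0.001]
ft_force: [-4.5, 4.7, -1.2]
opening: 0.0302
grip_force: 3.2
```

Call:
servo_tool(
  plan=[
    [0.0001, 0.0042, 0, -0.035, 0.03],
    [0.0003, 0.0084, 0, -0.07, 0.03],
    [0.0007, 0.0125, 0, -0.105, 0.03],
    [0.0012, 0.0167, 0, -0.14, 0.03],
    [0.0018, 0.0208, 0, -0.175, 0.03],
    [0.0026, 0.0249, 0, -0.209, 0.03],
    [0.0036, 0.029, 0, -0.244, 0.03],
    [0.0046, 0.0331, 0, -0.279, 0.03],
  ],
)

```text
clock: 3.95
tool_pos: [0.5214, -0.1223, 0.0987]
ee_rot: [0.0, 0.798, 0.603, -0.0]
ft_force: [-0.3, 1.3, -1.8]
opening: 0.03
grip_force: 0.9
```

Call:
servo_tool(
  plan=[
    [0.0001, 0.0042, 0, -0.035, 0.03],
    [0.0003, 0.0084, 0, -0.07, 0.03],
    [0.0007, 0.0125, 0, -0.105, 0.03],
    [0.0012, 0.0167, 0, -0.14, 0.03],
    [0.0018, 0.0208, 0, -0.175, 0.03],
    [0.0026, 0.0249, 0, -0.209, 0.03],
    [0.0036, 0.029, 0, -0.244, 0.03],
    [0.0046, 0.0331, 0, -0.279, 0.03],
  ],
)

```text
clock: 4.75
tool_pos: [0.5525, -0.1264, 0.0986]
ee_rot: [-0.002, 0.706, 0.708, -0.001]
ft_force: [-6.4, 2.0, 3.1]
opening: 0.03
grip_force: 3.2
```

```bash
cat > chk.py <<'E'
from h import *
s=robot.read_state(); d=s['tool_pos'][:2]-C; f=np.degrees(np.arctan2(d[1],d[0])); a=np.radians(f)
t=np.array([-np.sin(a),np.cos(a)])
print('phi',f,'r',np.hypot(*d),'yaw-180',yaw(s)-180,'Ft',s['ft_force'][:2]@t,'Fr',s['ft_force'][:2]@(d/np.hypot(*d)),s['ft_force'][2],s['tool_pos'][2],s['clock'],s['joint_pos'][5])
E
python3 chk.py
```

```text
phi -90.23436377705748 r 0.12042085245868375 yaw-180 -89.83158660254715 Ft -6.40656138150341 Fr -1.9569274526554505 3.066804152987857 0.09855417048437977 4.75 -0.27167787926757386
```

Call:
servo_tool(
  plan=[
    [0.0001, 0.0042, 0, -0.035, 0.03],
    [0.0003, 0.0084, 0, -0.07, 0.03],
    [0.0007, 0.0125, 0, -0.105, 0.03],
    [0.0012, 0.0167, 0, -0.14, 0.03],
    [0.0018, 0.0208, 0, -0.175, 0.03],
    [0.0026, 0.0249, 0, -0.209, 0.03],
    [0.0036, 0.029, 0, -0.244, 0.03],
    [0.0046, 0.0331, 0, -0.279, 0.03],
  ],
)

```text
clock: 5.55
tool_pos: [0.5855, -0.1222, 0.0986]
ee_rot: [-0.002, 0.601, 0.799, -0.001]
ft_force: [-7.1, 1.3, 3.2]
opening: 0.03
grip_force: 3.2
```

Call:
servo_tool(
  plan=[
    [0.0001, 0.0042, 0, -0.035, 0.03],
    [0.0003, 0.0084, 0, -0.07, 0.03],
    [0.0007, 0.0125, 0, -0.105, 0.03],
    [0.0012, 0.0167, 0, -0.14, 0.03],
    [0.0018, 0.0208, 0, -0.175, 0.03],
    [0.0026, 0.0249, 0, -0.209, 0.03],
    [0.0036, 0.029, 0, -0.244, 0.03],
    [0.0046, 0.0331, 0, -0.279, 0.03],
  ],
)

```text
clock: 6.35
tool_pos: [0.6161, -0.1092, 0.0986]
ee_rot: [-0.002, 0.484, 0.875, -0.001]
ft_force: [-7.0, -1.2, 3.0]
opening: 0.0303
grip_force: 3.2
```

Call:
servo_tool(
  plan=[
    [0.0001, 0.0042, 0, -0.035, 0.03],
    [0.0003, 0.0084, 0, -0.07, 0.03],
    [0.0007, 0.0125, 0, -0.105, 0.03],
    [0.0012, 0.0167, 0, -0.14, 0.03],
    [0.0018, 0.0208, 0, -0.175, 0.03],
    [0.0026, 0.0249, 0, -0.209, 0.03],
    [0.0036, 0.029, 0, -0.244, 0.03],
    [0.0046, 0.0331, 0, -0.279, 0.03],
  ],
)

```text
clock: 7.15
tool_pos: [0.641, -0.0894, 0.0985]
ee_rot: [-0.002, 0.356, 0.935, -0.004]
ft_force: [-15.8, -13.9, 9.6]
opening: 0.03
grip_force: 10.4
```

```bash
python3 chk.py
python3 - <<'E'
from h import *
a=cap('scene');p=a['pixels'][:,:,::-1]
cv2.imwrite('pics/d.png',cv2.resize(p[110:310,180:380],None,fx=3,fy=3,interpolation=cv2.INTER_CUBIC))
E
```

```text
phi -43.45425931702551 r 0.1212924535563244 yaw-180 -41.653552927610434 Ft -20.922637791876692 Fr -1.9396362490834067 9.577352448616159 0.09847940845352232 7.15 -1.0133513415962023
```

View pics/d.png

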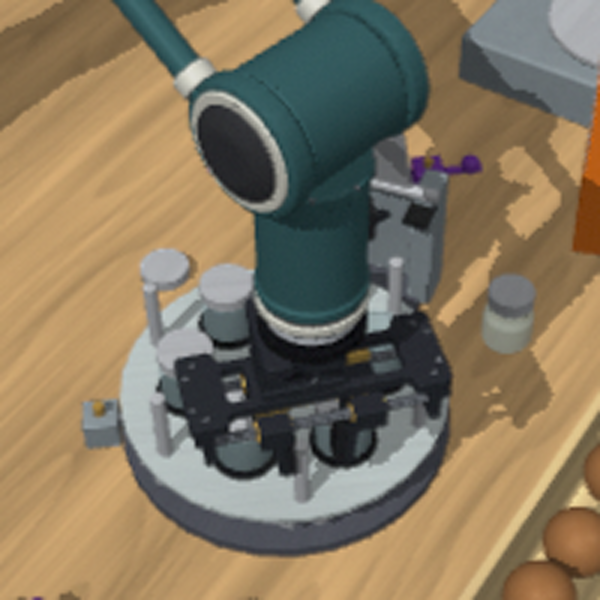

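It is in the second notch: the post is at about -48° as expected, with 21 N of resistance. I'll push through gently.

Call:
servo_tool(
  plan=[
    [0.0, 0.0015, 0, -0.012, 0.03],
    [0.0001, 0.003, 0, -0.024, 0.03],
  ],
)

```text
clock: 7.4
tool_pos: [0.6452, -0.0856, 0.0987]
ee_rot: [-0.0, 0.345, 0.938, -0.001]
ft_force: [-3.6, -3.2, 3.5]
opening: 0.0304
grip_force: 3.1
```

```bash
python3 chk.py
```

```text
phi -40.82960695431801 r 0.12180780750537452 yaw-180 -40.42246682831802 Ft -4.792209317148413 Fr -0.6028373074573157 3.4697779053731237 0.09870462025558005 7.4 -1.032544455219592
```

Call:
servo_tool(
  plan=[
    [0.0001, 0.0042, 0, -0.035, 0.03],
    [0.0003, 0.0084, 0, -0.07, 0.03],
    [0.0007, 0.0125, 0, -0.105, 0.03],
    [0.0012, 0.0167, 0, -0.14, 0.03],
    [0.0018, 0.0208, 0, -0.175, 0.03],
    [0.0026, 0.0249, 0, -0.209, 0.03],
    [0.0036, 0.029, 0, -0.244, 0.03],
    [0.0046, 0.0331, 0, -0.279, 0.03],
  ],
)

```text
clock: 8.2
tool_pos: [0.6638, -0.0574, 0.0987]
ee_rot: [0.0, 0.211, 0.977, -0.001]
ft_force: [-3.7, -6.1, 2.3]
opening: 0.0301
grip_force: 3.3
```

Call:
servo_tool(
  plan=[
    [0.0001, 0.0042, 0, -0.035, 0.03],
    [0.0003, 0.0084, 0, -0.07, 0.03],
    [0.0007, 0.0125, 0, -0.105, 0.03],
    [0.0012, 0.0167, 0, -0.14, 0.03],
    [0.0018, 0.0208, 0, -0.175, 0.03],
    [0.0026, 0.0249, 0, -0.209, 0.03],
    [0.0036, 0.029, 0, -0.244, 0.03],
    [0.0046, 0.0331, 0, -0.279, 0.03],
  ],
)

```text
clock: 9.0
tool_pos: [0.6739, -0.0256, 0.0987]
ee_rot: [0.001, 0.073, 0.997, -0.002]
ft_force: [-3.1, -5.2, 1.6]
opening: 0.0301
grip_force: 3.3
```

Call:
servo_tool(
  plan=[
    [0.0001, 0.0042, 0, -0.035, 0.03],
    [0.0003, 0.0084, 0, -0.07, 0.03],
    [0.0007, 0.0125, 0, -0.105, 0.03],
    [0.0012, 0.0167, 0, -0.14, 0.03],
    [0.0018, 0.0208, 0, -0.175, 0.03],
    [0.0026, 0.0249, 0, -0.209, 0.03],
    [0.0036, 0.029, 0, -0.244, 0.03],
    [0.0036, 0.029, 0, -0.244, 0.03],
  ],
)

```text
clock: 9.8
tool_pos: [0.6753, 0.0051, 0.0988]
ee_rot: [0.001, -0.048, 0.999, -0.0]
ft_force: [-0.5, -1.8, 0.6]
opening: 0.0296
grip_force: 1.0
```

```bash
python3 chk.py
```

```text
phi 5.186145063823263 r 0.12283991962603417 yaw-180 -354.4865758292595 Ft -1.7834382193400034 Fr -0.6950671689843303 0.6392646740571124 0.0987595503156824 9.8 -1.6956254322292408
```

Call:
servo_tool(
  plan=[
    [0.0, 0.0021, 0, -0.0175, 0.03],
    [0.0001, 0.0042, 0, -0.035, 0.03],
    [0.0002, 0.0063, 0, -0.052, 0.03],
    [0.0003, 0.0084, 0, -0.07, 0.03],
    [0.0005, 0.0105, 0, -0.087, 0.03],
    [0.0007, 0.0125, 0, -0.105, 0.03],
    [0.0009, 0.0146, 0, -0.122, 0.03],
    [0.001, 0.0156, 0, -0.131, 0.03],
  ],
)

```text
clock: 10.6
tool_pos: [0.6724, 0.0216, 0.0984]
ee_rot: [0.001, -0.113, 0.994, 0.0]
ft_force: [0.4, 0.2, 0.6]
opening: 0.0305
grip_force: 0.3
```

Call:
servo_tool(
  plan=[
    [0.0, 0.001, 0, -0.008, 0.03],
    [0.0, 0.002, 0, -0.016, 0.03],
    [0.0, 0.003, 0, -0.025, 0.03],
    [0.0, 0.004, 0, -0.033, 0.03],
  ],
)

```text
clock: 11.0
tool_pos: [0.6707, 0.0251, 0.0976]
ee_rot: [-0.0, -0.13, 0.992, -0.0]
ft_force: [0.5, -2.3, 0.8]
opening: 0.0299
grip_force: 1.1
```

```bash
python3 chk.py
```

```text
phi 14.827520125926652 r 0.12170468705655127 yaw-180 -345.09810812444925 Ft -2.366809724671026 Fr -0.14706698953493957 0.8423585472335111 0.09761679723542091 11.0 -1.830401794434455
```

Call:
servo_tool(
  plan=[
    [0.0, 0.001, 0, -0.008, 0.03],
    [0.0, 0.002, 0, -0.016, 0.03],
    [0.0, 0.002, 0, -0.016, 0.03],
  ],
)

```text
clock: 11.3
tool_pos: [0.6703, 0.026, 0.0976]
ee_rot: [0.0, -0.137, 0.991, -0.001]
ft_force: [1.3, -3.8, -0.2]
opening: 0.0299
grip_force: 2.4
```

```bash
python3 chk.py
```

```text
phi 15.265101547166147 r 0.12158484757916241 yaw-180 -344.20020413716225 Ft -4.026066815577119 Fr 0.29589322847309013 -0.24382548450935415 0.0976259987368748 11.3 -1.8433643317375057
```

Call:
servo_tool(
  plan=[
    [0.0, 0.001, 0, 0, 0.03],
    [0.0, 0.0015, 0, 0, 0.03],
    [0.0, 0.0015, 0, 0, 0.03],
  ],
)

```text
clock: 11.6
tool_pos: [0.6702, 0.0264, 0.0976]
ee_rot: [0.0, -0.137, 0.991, -0.001]
ft_force: [1.8, -6.8, -0.5]
opening: 0.0302
grip_force: 4.0
```

```bash
python3 chk.py
```

```text
phi 15.463734448574526 r 0.12162190030474457 yaw-180 -344.2064355628853 Ft -7.010456052172799 Fr -0.025360979137289956 -0.4698503783450609 0.09760144784859291 11.6 -1.841037903665831
```

Firm stop: 1.5 mm of command moved it only 0.4 mm and added 3 N, so the plunger is in the notch. Next I back off, lift and look.

Call:
servo_tool(
  plan=[
    [0.0, -0.006, 0, 0, 0.03],
    [0.0, -0.009, 0, 0, 0.03],
    [0.0, -0.009, -0.03, 0, 0.03],
    [0, -0.009, -0.07, 0, 0.03],
    [-0.02, -0.009, -0.12, 0, 0.02],
    [-0.06, 0.0, -0.17, 0, 0.0],
    [-0.11, 0.0, -0.21, 0, 0.0],
    [-0.16, 0.0, -0.22, 0, 0.0],
  ],
)

```text
clock: 12.4
tool_pos: [0.7985, 0.065, 0.3117]
ee_rot: [0.003, -0.137, 0.991, 0.0]
ft_force: [0.6, -0.2, 0.6]
opening: 0.001
grip_force: 0.0
```

Run:
```python
from h import *
b=cap('top');p=b['pixels'][:,:,::-1]
print(robot.read_state()['tool_pos'])
cv2.imwrite('pics/e.png',cv2.resize(p[145:305,180:410],None,fx=3.4,fy=3.4,interpolation=cv2.INTER_CUBIC))
```

```text
[0.80599962 0.06746491 0.31103526]
```

View pics/e.png

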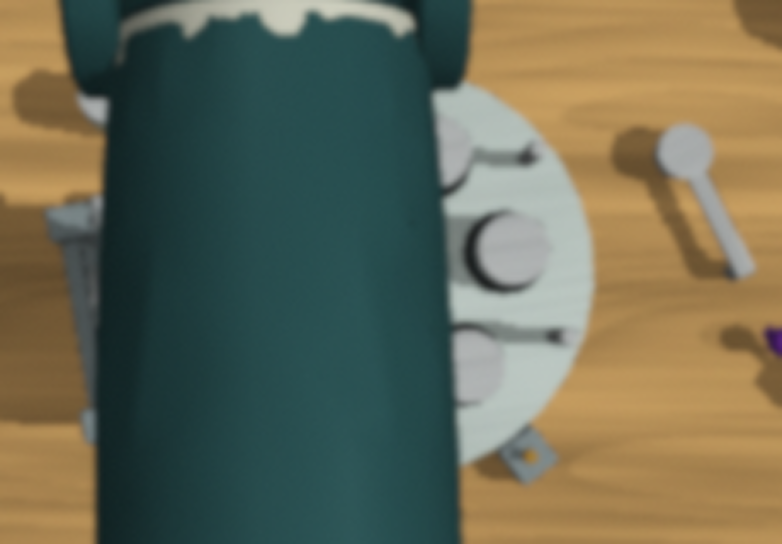

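The arm hides the open jar here. The visible lidded jar is at (512,250) and the posts at (535,150) and (568,337). I'll check the angle from these and then plan the cover move.

```bash
cat >> h.py <<'E'
A=np.radians(11.7)
def loc(y,z): return [*(C+y*np.array([-np.sin(A),np.cos(A)])),z]
def arcp(th,s=.143,t=.004,h=.009):
    return loc(.170-s*np.cos(th)+t*np.sin(th)+h, .140+s*np.sin(th)+t*np.cos(th))
E
python3 - <<'E'
from h import *
b=cap('top')
for u,v,z in [(512,250,.106),(535,150,.12),(568,337,.12)]:
  d=(cr(b,u,v,z)[:2]-C); print(np.hypot(*d),np.degrees(np.arctan2(d[1],d[0])))
s=robot.read_state();p=s['tool_pos'];print(p,yaw(s),s['joint_pos'])
P=arcp(1.45);P[2]=.335;print(P,rel(p,yaw(s),P,101.7))
E
```

```text
0.0782653723897101 -80.44454416164909
0.11677474853563972 -49.63331169844125
0.11884394737953018 -110.3101718553027
[0.80248818 0.06643199 0.30796285] -164.12717398252573 [ 5.09188409e-02  4.86067471e-01  1.18180144e+00  1.77805220e-03
  1.46711599e+00 -1.79708956e+00]
[np.float64(0.519390245388779), np.float64(0.15629536626960483), 0.335] [0.2477, 0.1639, -0.027, 1.6436]
```

Carousel is about 1.5–2° (3 mm) from the filling place and within tolerance. Next I go behind the cover.

Call:
servo_tool(
  plan=[
    [0.0, 0.0, -0.03, 0.14, 0.0],
    [0.03, 0.02, -0.04, 0.28, 0.0],
    [0.06, 0.04, -0.04, 0.42, 0.0],
    [0.09, 0.06, -0.04, 0.56, 0.0],
    [0.12, 0.08, -0.04, 0.7, 0.0],
    [0.15, 0.1, -0.04, 0.84, 0.0],
    [0.18, 0.12, -0.04, 0.98, 0.0],
    [0.2, 0.135, -0.04, 1.12, 0.0],
  ],
)

```text
clock: 13.3
tool_pos: [0.5646, 0.1401, 0.3451]
ee_rot: [-0.001, 0.412, 0.911, -0.0]
ft_force: [-0.1, -0.3, 0.2]
opening: 0.0004
grip_force: 0.0
```

Run:
```python
from h import *
s=robot.read_state();p=s['tool_pos'];print(p,yaw(s),s['clock'])
P=arcp(1.45);P[2]=.335;print(P,rel(p,yaw(s),P,101.7))
```

```text
[0.56459982 0.14010584 0.34510578] 131.30060905838934 13.3
[np.float64(0.519390245388779), np.float64(0.15629536626960483), 0.335] [0.042, -0.0233, 0.0101, 0.5166]
```

Call:
servo_tool(
  plan=[
    [0.02, -0.011, 0, 0.14, 0.0],
    [0.042, -0.023, 0.0, 0.28, 0.0],
    [0.042, -0.023, 0.01, 0.42, 0.0],
    [0.042, -0.023, 0.01, 0.515, 0.0],
    [0.042, -0.023, 0.01, 0.515, 0.0],
    [0.042, -0.023, 0.01, 0.515, 0.0],
  ],
)

```text
clock: 13.9
tool_pos: [0.5222, 0.1557, 0.3355]
ee_rot: [-0.0, 0.628, 0.778, -0.0]
ft_force: [-0.4, -0.5, 0.2]
opening: 0.0005
grip_force: 0.0
```

Run:
```python
from h import *
s=robot.read_state();p=s['tool_pos'];print(p,yaw(s),s['clock'],arcp(1.45),s['ft_force'])
a=cap('scene');q=a['pixels'][:,:,::-1]
cv2.imwrite('pics/f.png',cv2.resize(q[60:260,200:400],None,fx=3,fy=3,interpolation=cv2.INTER_CUBIC))
for th in (1.45,1.19,.9,.6,.3,.1,0): print(th,rel(p,yaw(s),arcp(th),101.7))
```

```text
[0.52221974 0.15569828 0.33551888] 102.23271999656458 13.9 [np.float64(0.519390245388779), np.float64(0.15629536626960483), np.float64(0.28243996879584465)] [-0.38241379 -0.49984191  0.2426619 ]
1.45 [0.0012, -0.0026, 0.0531, 0.0093]
1.19 [-0.035, -0.003, 0.0613, 0.0093]
0.9 [-0.0713, -0.0033, 0.081, 0.0093]
0.6 [-0.1013, -0.0036, 0.1115, 0.0093]
0.3 [-0.121, -0.0038, 0.1494, 0.0093]
0.1 [-0.1274, -0.0038, 0.1773, 0.0093]
0 [-0.1286, -0.0038, 0.1915, 0.0093]
```

View pics/f.png

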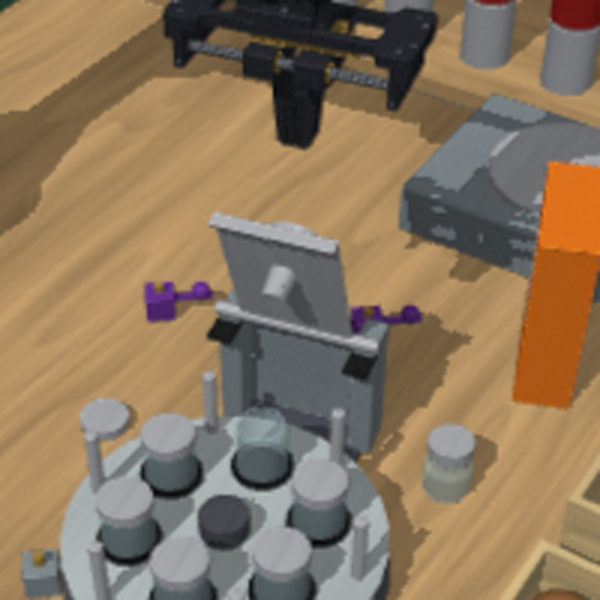

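The scene crop shows the open jar at the fill place, at (262,450). The cover is up with its free edge from (213,220) to (337,245), and the fingers are behind it and above. Descending and starting the arc.

Run:
```python
from h import *
p0=arcp(1.45)
for th in np.arange(1.45,-.03,-.05):
  r=rel(np.array(p0),101.7,arcp(th),101.7); print(round(th,2),r[0],r[2])
```

```text
1.45 0.0 -0.0
1.4 -0.0071 0.0008
1.35 -0.0142 0.002
1.3 -0.0211 0.0036
1.25 -0.028 0.0055
1.2 -0.0348 0.0077
1.15 -0.0415 0.0103
1.1 -0.048 0.0132
1.05 -0.0544 0.0164
1.0 -0.0606 0.0199
0.95 -0.0667 0.0238
0.9 -0.0725 0.0279
0.85 -0.0781 0.0324
0.8 -0.0835 0.0371
0.75 -0.0886 0.042
0.7 -0.0935 0.0473
0.65 -0.0982 0.0527
0.6 -0.1025 0.0584
0.55 -0.1066 0.0643
0.5 -0.1103 0.0704
0.45 -0.1138 0.0766
0.4 -0.1169 0.0831
0.35 -0.1197 0.0896
0.3 -0.1222 0.0964
0.25 -0.1243 0.1032
0.2 -0.1261 0.1101
0.15 -0.1275 0.1171
0.1 -0.1286 0.1242
0.05 -0.1294 0.1313
-0.0 -0.1297 0.1384
```

Call:
servo_tool(
  plan=[
    [0.001, -0.0026, 0.02, 0.009, 0.0],
    [0.001, -0.0026, 0.04, 0.009, 0.0],
    [0.001, -0.0026, 0.053, 0.009, 0.0],
    [0.001, -0.0026, 0.053, 0.009, 0.0],
  ],
)

```text
clock: 14.35
tool_pos: [0.5189, 0.1557, 0.2805]
ee_rot: [-0.001, 0.632, 0.775, -0.002]
ft_force: [-0.7, -0.0, -0.5]
opening: 0.0006
grip_force: 0.0
```

Call:
servo_tool(
  plan=[
    [-0.0071, 0, 0.0008, 0, 0],
    [-0.0142, 0, 0.002, 0, 0],
    [-0.0211, 0, 0.0036, 0, 0],
    [-0.028, 0, 0.0055, 0, 0],
    [-0.0348, 0, 0.0077, 0, 0],
    [-0.0415, 0, 0.0103, 0, 0],
    [-0.048, 0, 0.0132, 0, 0],
    [-0.048, 0, 0.0132, 0, 0],
  ],
)

```text
clock: 15.15
tool_pos: [0.5298, 0.1081, 0.2693]
ee_rot: [-0.0, 0.633, 0.775, -0.0]
ft_force: [-0.3, 0.6, -0.7]
opening: 0.0006
grip_force: 0.0
```

Run:
```python
from h import *
s=robot.read_state();p=s['tool_pos'];print(p,yaw(s),s['clock'],arcp(1.1),s['ft_force'])
a=cap('scene');q=a['pixels'][:,:,::-1]
cv2.imwrite('pics/g.png',cv2.resize(q[60:260,200:400],None,fx=3,fy=3,interpolation=cv2.INTER_CUBIC))
```

```text
[0.52982013 0.10812838 0.26928233] 101.52566723754775 15.15 [np.float64(0.5291318168932675), np.float64(0.10925509675110429), np.float64(0.2692570369744876)] [-0.26945452  0.56275148 -0.66367164]
```

View pics/g.png

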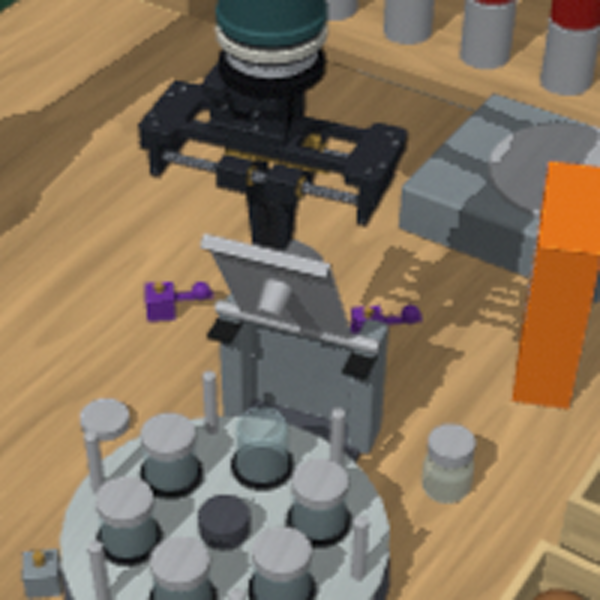

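The cover is following: its free edge has moved down to (203,240)–(327,270). Continuing the arc.

Call:
servo_tool(
  plan=[
    [-0.0064, 0, 0.0032, 0, 0],
    [-0.0126, 0, 0.0067, 0, 0],
    [-0.0187, 0, 0.0106, 0, 0],
    [-0.0245, 0, 0.0147, 0, 0],
    [-0.0301, 0, 0.0192, 0, 0],
    [-0.0355, 0, 0.0239, 0, 0],
    [-0.0406, 0, 0.0288, 0, 0],
    [-0.0455, 0, 0.0341, 0, 0],
  ],
)

```text
clock: 16.0
tool_pos: [0.539, 0.0641, 0.2352]
ee_rot: [-0.0, 0.632, 0.775, -0.0]
ft_force: [-0.7, 1.8, 0.0]
opening: 0.0005
grip_force: 0.9
```

Call:
servo_tool(
  plan=[
    [-0.0047, 0, 0.0054, 0, 0],
    [-0.009, 0, 0.0111, 0, 0],
    [-0.0131, 0, 0.017, 0, 0],
    [-0.0168, 0, 0.0231, 0, 0],
    [-0.0203, 0, 0.0293, 0, 0],
    [-0.0234, 0, 0.0358, 0, 0],
    [-0.0262, 0, 0.0423, 0, 0],
    [-0.0262, 0, 0.0423, 0, 0],
  ],
)

```text
clock: 16.8
tool_pos: [0.5436, 0.0381, 0.1921]
ee_rot: [-0.0, 0.632, 0.775, -0.001]
ft_force: [-1.2, -0.3, 0.3]
opening: -0.0
grip_force: 0.0
```

Run:
```python
from h import *
s=robot.read_state();p=s['tool_pos'];print(p,yaw(s),s['clock'],arcp(.35),s['ft_force'])
a=cap('scene');q=a['pixels'][:,:,::-1]
cv2.imwrite('pics/i.png',cv2.resize(q[60:260,200:400],None,fx=3,fy=3,interpolation=cv2.INTER_CUBIC))
```

```text
[0.54364234 0.03813751 0.19207377] 101.56505922662234 16.8 [np.float64(0.5436634106584682), np.float64(0.039084684622686515), np.float64(0.19279187731751907)] [-1.17708644 -0.2752514   0.27266698]
```

View pics/i.png

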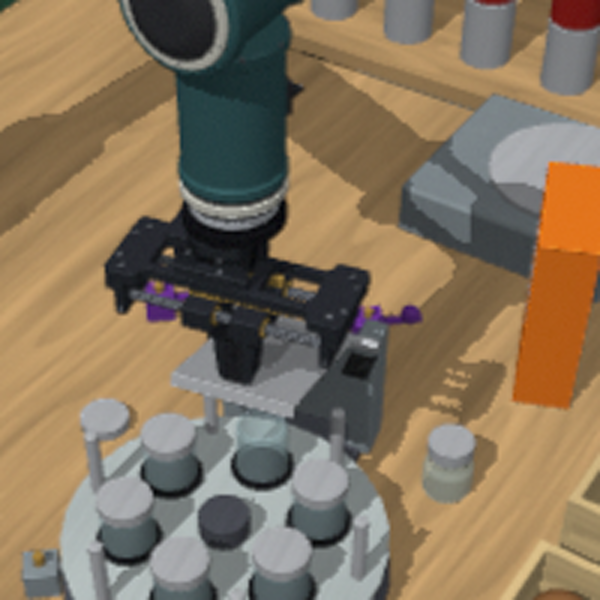

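The cover is nearly level with the fingertips resting on it near the free edge. Finishing slowly.

Call:
servo_tool(
  plan=[
    [-0.0015, 0, 0.004, 0, 0],
    [-0.003, 0, 0.008, 0, 0],
    [-0.0042, 0, 0.012, 0, 0],
    [-0.0054, 0, 0.016, 0, 0],
    [-0.0064, 0, 0.02, 0, 0],
    [-0.0073, 0, 0.0245, 0, 0],
    [-0.008, 0, 0.029, 0, 0],
    [-0.0087, 0, 0.0335, 0, 0],
  ],
)

```text
clock: 17.65
tool_pos: [0.5461, 0.0302, 0.1596]
ee_rot: [0.0, 0.632, 0.775, 0.0]
ft_force: [0.9, -1.4, 3.0]
opening: 0.0002
grip_force: 0.6
```

Call:
servo_tool(
  plan=[
    [-0.0005, 0, 0.004, 0, 0],
    [-0.001, 0, 0.008, 0, 0],
    [-0.0013, 0, 0.012, 0, 0],
    [-0.0013, 0, 0.0145, 0, 0],
    [-0.0013, 0, 0.0145, 0, 0],
  ],
)

```text
clock: 18.15
tool_pos: [0.5457, 0.0292, 0.1447]
ee_rot: [-0.001, 0.632, 0.775, -0.0]
ft_force: [0.5, -1.1, 0.3]
opening: 0.0004
grip_force: 0.0
```

Feel for the stop in small steps.

Call:
servo_tool(
  plan=[
    [0, 0, 0.001, 0, 0],
    [0, 0, 0.002, 0, 0],
    [0, 0, 0.002, 0, 0],
  ],
)

```text
clock: 18.45
tool_pos: [0.546, 0.0292, 0.1432]
ee_rot: [-0.0, 0.632, 0.775, -0.0]
ft_force: [0.8, 0.4, -0.1]
opening: 0.0002
grip_force: 0.0
```

Call:
servo_tool(
  plan=[
    [0, 0, 0.001, 0, 0],
    [0, 0, 0.002, 0, 0],
    [0, 0, 0.002, 0, 0],
  ],
)

```text
clock: 18.75
tool_pos: [0.5463, 0.0291, 0.1424]
ee_rot: [-0.0, 0.632, 0.775, 0.0]
ft_force: [-1.8, 0.4, 5.7]
opening: 0.0003
grip_force: 2.9
```

Call:
servo_tool(
  plan=[
    [0, 0, 0.001, 0, 0],
    [0, 0, 0.0015, 0, 0],
    [0, 0, 0.0015, 0, 0],
  ],
)

```text
clock: 19.05
tool_pos: [0.5463, 0.0291, 0.1423]
ee_rot: [0.0, 0.632, 0.775, 0.0]
ft_force: [-7.6, -0.7, 13.5]
opening: 0.0009
grip_force: 6.7
```

Firm on the stop at z = 142 mm. Lifting straight off to check.

Call:
servo_tool(
  plan=[
    [-0.001, 0, -0.004, 0, 0],
    [-0.002, 0, -0.02, 0, 0],
    [-0.002, 0, -0.06, 0, 0],
    [-0.002, 0, -0.11, 0, 0],
    [-0.002, 0, -0.16, 0, 0],
    [-0.002, 0, -0.2, 0, 0],
    [-0.002, 0, -0.2, 0, 0],
    [-0.002, 0, -0.2, 0, 0],
  ],
)

```text
clock: 19.85
tool_pos: [0.5473, 0.0271, 0.3411]
ee_rot: [0.001, 0.632, 0.775, 0.001]
ft_force: [-1.2, -0.0, -1.7]
opening: 0.0004
grip_force: 0.0
```

Run:
```python
from h import *
s=robot.read_state();print(s['tool_pos'],s['clock'],s['ft_force'])
a=cap('scene');q=a['pixels'][:,:,::-1]
cv2.imwrite('pics/k.png',cv2.resize(q[110:350,180:380],None,fx=2.5,fy=2.5,interpolation=cv2.INTER_CUBIC))
x=np.array([np.cos(A),np.sin(A),0])
for k in (-.052,.052):
  for th in (0,.06): 
    P=np.array(loc(.17-.152*np.cos(th),.142+.152*np.sin(th)))+k*x; print(th,(pix(a,P)-[180,110])*2.5)
```

```text
[0.54730605 0.02708397 0.34110382] 19.85 [-1.22903454e+00 -2.61657599e-04 -1.67333211e+00]
0 [189.74817825 229.12637396]
0.06 [189.30268222 222.363056  ]
0 [289.23580304 257.49431175]
0.06 [289.37178876 250.72518679]
```

View pics/k.png

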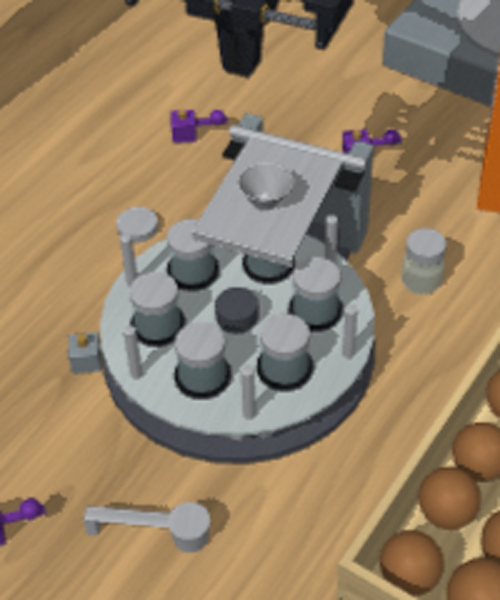

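The cover is level: its corners at (193,233) and (292,258) match angle 0. The open jar is beneath it, the bystanders are in place and the robot is clear.

```bash
python3 -c "
from station import robot
print(robot.job_done())"
```

```text
the job is handed in; nothing more can be done
None
```

The open jar is at the filling place with the plunger in its notch, and the funnel cover is down on its stop. I handed the job in at about 20 s; the hand-in gave no verdict, so these come from force readings and the last camera view.

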